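# Half-open flow test on the workshop's air-flow tester

## Task

Set up the benchtop air-flow tester for its half-flow reading: with the shutter still shut, turn the dial until its pointer stands on the long broad index mark, and let go of the dial. Then slide the sprung shutter by its upright fin to half travel, where its white line meets the long middle graduations on the rails, and hold it there with the gripper: the program finishes while still holding it. Leave the tools and parts standing around where they are.

Things in the scene. Friction and masses are not known exactly. Their poses are not given: they have to be found in the camera images.
- tester: grey painted plinth of the air-flow tester, fixed to the table, 240 (x) x 520 (y) x 45 high mm, with a small round gauge (12 mm high) set flat on its far edge. Origin: centre of its underside, on the table. It carries the shutter unit and the dial unit on its flat top, side by side along its y, either one on the left.
- shutter_unit: steel unit fixed on the plinth: base 120 (x) x 200 (y) x 10 mm, rails 18 mm wide along y at both x edges, tops 20 mm above the origin (centre of underside), 22 mm high cross block at the +y end. The shutter slides towards its +y. Black port (dia. 68) at y = -45, covered while shut. Rail graduations every 20 mm of travel, the long broad one in the middle (y = -5) is half travel
- shutter (a joint): travel of the shutter, m: 0 shut, 0.080 fully open, half travel 0.040. A spring pushes it shut: about 3 N when shut, rising by 1.2 N per 10 mm to 7.8 N at half and 12.6 N fully open, plus about 0.4 N friction. It slides shut if let go.
- shutter_grip (a point): centre of the shutter's upright black fin, 25 mm above the shutter's plate and 15 mm below the fin's top; moves with the shutter, axes as the shutter unit's. Fin: 12 mm thick along y (sliding direction), 40 mm wide along x, 40 mm high, on the middle of the dark steel plate 80 (x) x 84 (y) x 6 mm, which has a white line along x on either side of the fin
- dial_unit: square steel dial unit, fixed on the plinth, 124 x 124 x 18 mm. Origin: centre of its underside, below the dial's upright axis.
- dial (a joint): angle of the dial, rad: 0 when the pointer points along the dial unit's +x axis, growing anticlockwise seen from above; stops at -1.7 and 1.7. It has light friction (0.05 N m) and stays where it is left.
- dial_grip (a point): point on the dial's axis inside its upright black grip bar: 52 mm long (along the pointer), 14 mm thick, top 15 mm above this point, foot 21 mm below it. The bar stands on a round skirt (dia. 44 mm, top 17 mm below this point); the ring's top lies 28 mm below this point. Its x axis points along the pointer.
- pointer (a point): point of the dial's pointer, a narrow black nose with a white line at the foot of one end of the grip bar (the bar's top has a white line towards the same end); 40 mm from the dial's axis, in line with the bar. It turns with the dial.
- index_mark (a point): point on the index mark, 40 mm from the dial's axis, at its inner end. The mark is the only long broad white bar (17 x 5 mm, radial) on the dark flat fixed ring (dia. 118, 3 mm thick) under the dial; the short thin ticks are plain scale. The ring's angle differs each time. The dial is set when pointer stands over this point
- socket: bystander: small steel socket, dia. 28 x 36 mm, standing on the plinth's near edge between the units; origin under its centre
- spark_plug: bystander: white spark plug, dia. 20 x 55 mm, standing on the plinth's far edge between the units; origin under its centre
- wrench: bystander: steel wrench lying on the table right of the tester; origin under its middle
- screwdriver: bystander: screwdriver with yellow handle lying on the table left of the robot; origin under its middle
- spray_can: bystander: blue spray can, dia. 60 x 170 mm, standing left of the tester; origin under its centre
- cup: bystander: clear plastic cup, dia. 76 x 90 mm, standing right of the tester; origin under its centre
- impact_driver: bystander: red and black cordless impact driver standing on its battery, 196 mm high, left of the tester; origin under its centre

How it is judged:
By the outcome, as a careful person would: the job done as asked, in the order asked, and still so for the second after the job is handed in, while the arm keeps its last pose, push and grip.
It also fails if it takes over 45 s, if anything falls off the work surface, if the arm or the gripper's body presses on something with over 40 N, if the wrist force passes 120 N, or if a joint passes its speed limit or range.

## Robot

A 7-joint arm with a two-finger parallel gripper is mounted at the origin on the work surface. World frame = base frame: x ahead of the robot, y to its left, z up, the work surface at z = 0. Lengths are in m, angles in rad, forces in N, time in s.
With the tool pointing down it reaches from about 0.4 to 0.85 m from the base axis. Payload 10.4 kg.
Tool frame: the origin (TCP) lies where the fingers leave the gripper's body, on its centre line; the fingertips stand 70 mm ahead of it and the grasp point (between the pads) lies 51 mm ahead of it; z points along the fingers, y is the line along which they close (so a half turn about z gives the same grasp; the last joint's range is limited). The gripper opens to 87 mm and grips with 3 to 60 N. Pads are 19 mm wide; open, the fingers measure 117 mm over their backs; the gripper's body (75 mm by 190 mm) begins 51 mm behind the grasp point.
Start: joints at [-1.322, 0.332, -0.065, 1.46, 0.022, 1.35, -0.088], TCP at [0.168, 0.602, 0.292] pointing down, gripper open.
Joint ranges: [-2.6, 2.6], [-0.5, 2.12], [-1.47, 1.34], [0.16, 2.42], [-1.27, 4.41], [0.06, 2.06], [-2.6, 2.6]. Speed limits (rad/s): [2.22, 2.22, 2.79, 2.79, 3.14, 3.14, 3.14].

## Interface

Orientations are given as a unit quaternion [w, x, y, z].
In Python, from workcell import bot, vision, finish_job gives the robot as it stands. The module is installed in compiled form; this text tells all that it offers.
- The arm moves only by the tool drive_tool, never from a script. Its argument "steps" is a list of rows, each an object with "delta_pos": the shift along the tool's x, y, z in cm, a list of three; "angular": the turn, a rotation vector about the tool's x, y, z in rad, a list of three; "fingers": the finger opening in cm, from 0 to 8.7. A call has 1 to 5 rows; each row is the pose to reach, as a shift and turn from the pose commanded when the call began, along the tool's axes at that moment; what a row does not reach only later rows make up. A row lasts 1/8 s, in which the tool goes at most 62.5 mm and 10.7 degrees, less where a joint would pass 70% of its speed; a pose out of reach is approached as far as the arm can. A call with a gripper value outside its range is refused whole. The fingers move at their own pace and stop on an object; "force" is the grip in N (left out, the last holds). Time passes only in rows, so rows that repeat a pose let the fingers close. It gives the time, the measured TCP pose, the force, the opening and the grip force at its end, in the units of the state.
- bot.get_obs(): the state, without advancing time (a new reading comes with each control period).
- vision.read_camera(name): name is "side" or "top" or "wrist"; returns a dict with "img" (420x560x3 uint8, red, green, blue), "fx", "fy", "cx", "cy" (pixels), "rvec" (rotation vector, rad) and "tvec" (3), from world to camera coordinates, as OpenCV has them. Camera axes: x right, y down, z forward; pixel columns grow to the right and rows downward; lengths in m; the calibration is good to about 2 mm. A picture is of the moment at which its call begins. There is no depth.
- finish_job(): hands the job in; it is judged then, once.
The state is a dict: "time_s": time; "joint_positions": joint angles; "qd": joint speeds; "tau": joint torques, N m; "tcp_pos": TCP position; "orientation": TCP orientation; "ft_force": force on the tool from outside, world axes, zero at the start; "moment": the same for the moment, N m; "grip_width": finger opening in m; "finger_force": force on a finger pad.
Only numpy, scipy, OpenCV 4.12 (cv2) and the standard library are available. Lean on these libraries where they do the work, as an engineer would, in place of code of your own. Each camera call takes 0.05 s, during which the arm holds its last target. There are 200 camera calls.

## Working session

There is one attempt and no reset: what is moved stays moved. The work goes in short steps, Python scripts to look and compute and a tool call to move; the robot and the scene stay as the last step left them, time stands still between calls to the robot, and variables do not carry over. Pictures are saved under pics/ and viewed, at most 10 in all, crops included, and the job is handed in when it is done.

Besides the shell and the picture viewer there is one more tool, called as name(argument=value, ...) on one line, values as JSON. drive_tool: Moves the arm, as the interface text tells. Its arguments: {"type":"object","properties":{"steps":{"type":"array"},"force":{"type":"number"}},"required":["steps"]}

```bash
mkdir -p pics; cat > h.py <<'E'
import numpy as np, cv2, json, pickle
from scipy.spatial.transform import Rotation as R
from workcell import bot, vision, finish_job
def cam(n, save=None):
    c=vision.read_camera(n)
    if save:
        cv2.imwrite('pics/%s.png'%save, c['img'][:,:,::-1]); pickle.dump(c,open('pics/%s.pkl'%save,'wb'))
    return c
def load(s): return pickle.load(open('pics/%s.pkl'%s,'rb'))
def ray(c,u,v):
    M=cv2.Rodrigues(np.array(c['rvec'],float))[0]; t=np.array(c['tvec'],float).ravel()
    return -M.T@t, M.T@np.array([(u-c['cx'])/c['fx'],(v-c['cy'])/c['fy'],1.])
def onz(c,u,v,z):
    o,d=ray(c,u,v); return o+d*(z-o[2])/d[2]
def tri(*a):
    A=np.zeros((3,3));b=np.zeros(3);L=[]
    for c,u,v in a:
        o,d=ray(c,u,v); d=d/np.linalg.norm(d); P=np.eye(3)-np.outer(d,d); A+=P;b+=P@o; L.append((o,P))
    x=np.linalg.solve(A,b); return x,[np.linalg.norm(P@(x-o)) for o,P in L]
def proj(c,p):
    return cv2.projectPoints(np.array(p,float).reshape(-1,1,3),np.array(c['rvec'],float),np.array(c['tvec'],float),np.array([[c['fx'],0,c['cx']],[0,c['fy'],c['cy']],[0,0,1.]]),None)[0].reshape(-1,2)
E
python3 - <<'E'
from h import *
for n in ['top','side']:
    c=cam(n,n+'0'); o,d=ray(c,280,210); print(n,o.round(3),d.round(3),c['fx'])
o=bot.get_obs(); print(o['tcp_pos'],o['orientation'],o['grip_width'],o['ft_force'],o['time_s'])
E
```

```text
top [0.346 0.027 1.189] [ 0.14   0.019 -0.99 ] 393.6681981152907
side [-0.352 -0.894  0.893] [ 0.581  0.618 -0.53 ] 533.2284616594234
[0.16766602 0.60183622 0.29154492] [-6.95735106e-05  1.35432718e-01  9.90786353e-01 -6.14497405e-04] 0.08703617739042527 [-0.50034795  0.59486909  0.73344737] 0.1
```

View pics/top0.png

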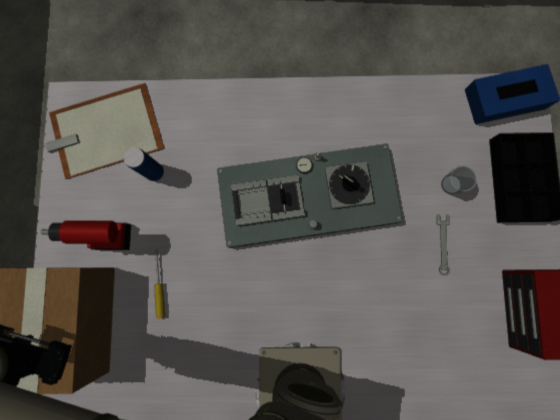

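View pics/side0.png

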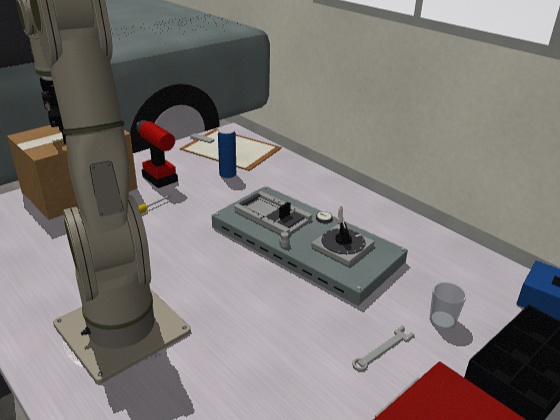

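The top view has +x up and +y left. The tester is centred near pixel (310,195), with the shutter unit on the left (plate at about (285,197)) and the dial at about (350,184). The side view shows the fin at (286,210) and the dial bar at (343,235). I'll enlarge crops of both next.

```bash
python3 - <<'E'
from h import *
a=load('top0')['img'][135:255,210:410,::-1]; b=load('side0')['img'][175:305,205:415,::-1]
cv2.imwrite('pics/topc.png',cv2.convertScaleAbs(cv2.resize(a,None,fx=4,fy=4,interpolation=cv2.INTER_CUBIC),alpha=1.6))
cv2.imwrite('pics/sidec.png',cv2.convertScaleAbs(cv2.resize(b,None,fx=3.8,fy=3.8,interpolation=cv2.INTER_CUBIC),alpha=1.3))
c=load('top0')
for n,u,v,z in [('dial',350,184,.09),('fin',284,197,.09),('c1',219,168,.045),('c2',392,146,.045),('c3',404,224,.045),('c4',228,247,.045)]: print(n,onz(c,u,v,z).round(3))
E
```

```text
dial [ 0.573 -0.151  0.09 ]
fin [0.539 0.037 0.09 ]
c1 [0.638 0.23  0.045]
c2 [ 0.696 -0.288  0.045]
c3 [ 0.462 -0.31   0.045]
c4 [0.402 0.202 0.045]
```

View pics/topc.png

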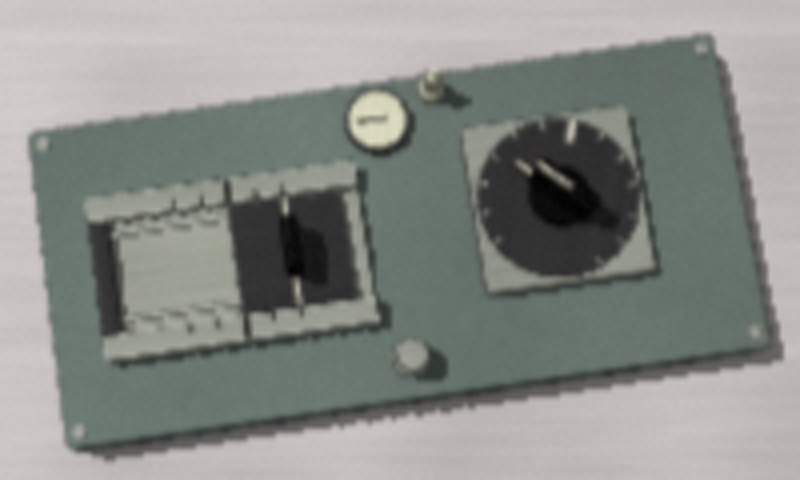

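View pics/sidec.png

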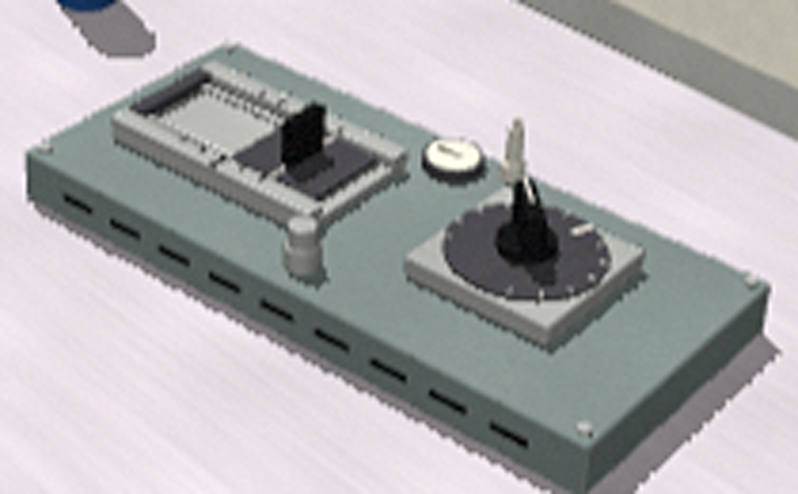

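The index mark is near top pixel (353,167.5). The pointer is up-left, near (340,175), so the dial has to turn clockwise about 60°. I'll move the wrist camera over the tester.

drive_tool(steps=[{"delta_pos":[-3.5,-3.6,-0.3],"angular":[0,0,0],"fingers":8.7},{"delta_pos":[-7,-7.3,-0.6],"angular":[0,0,0],"fingers":8.7},{"delta_pos":[-10.5,-11,-1],"angular":[0,0,0],"fingers":8.7},{"delta_pos":[-14,-14.6,-1.2],"angular":[0,0,0],"fingers":8.7},{"delta_pos":[-17.5,-18.2,-1.5],"angular":[0,0,0],"fingers":8.7}])

```text
time_s: 0.72
tcp_pos: [0.288, 0.378, 0.3071]
orientation: [-0.0, 0.136, 0.991, -0.0]
ft_force: [0.1, 1.0, 1.0]
grip_width: 0.0871
finger_force: 0.0
```

drive_tool(steps=[{"delta_pos":[-3.5,-3.6,-0.3],"angular":[0,0,0],"fingers":8.7},{"delta_pos":[-7,-7.3,-0.6],"angular":[0,0,0],"fingers":8.7},{"delta_pos":[-10.5,-11,-1],"angular":[0,0,0],"fingers":8.7},{"delta_pos":[-14,-14.6,-1.2],"angular":[0,0,0],"fingers":8.7},{"delta_pos":[-17.5,-18.2,-1.5],"angular":[0,0,0],"fingers":8.7}])

```text
time_s: 1.35
tcp_pos: [0.4076, 0.1558, 0.3222]
orientation: [-0.0, 0.135, 0.991, 0.0]
ft_force: [0.2, 0.6, -0.1]
grip_width: 0.0869
finger_force: 0.0
```

drive_tool(steps=[{"delta_pos":[-3.5,-3.6,-0.3],"angular":[0,0,0],"fingers":8.7},{"delta_pos":[-7,-7.3,-0.6],"angular":[0,0,0],"fingers":8.7},{"delta_pos":[-10.5,-11,-1],"angular":[0,0,0],"fingers":8.7},{"delta_pos":[-14,-14.6,-1.2],"angular":[0,0,0],"fingers":8.7},{"delta_pos":[-17,-18,-1.5],"angular":[0,0,0],"fingers":8.7}])

```text
time_s: 1.98
tcp_pos: [0.5231, -0.0632, 0.3372]
orientation: [-0.0, 0.136, 0.991, -0.0]
ft_force: [0.1, 1.2, -0.1]
grip_width: 0.0868
finger_force: 0.0
```

drive_tool(steps=[{"delta_pos":[0,0,0],"angular":[0,0,0.18],"fingers":8.7},{"delta_pos":[0,0,0],"angular":[0,0,0.36],"fingers":8.7},{"delta_pos":[0,0,0],"angular":[0,0,0.54],"fingers":8.7},{"delta_pos":[0,0,0],"angular":[0,0,0.72],"fingers":8.7},{"delta_pos":[0,0,0],"angular":[0,0,0.9],"fingers":8.7}])

```text
time_s: 2.6
tcp_pos: [0.5225, -0.0615, 0.3369]
orientation: [-0.0, 0.555, 0.832, -0.0]
ft_force: [0.4, -0.7, -0.7]
grip_width: 0.0866
finger_force: 0.0
```

drive_tool(steps=[{"delta_pos":[0,0,0],"angular":[0,0,0.18],"fingers":8.7},{"delta_pos":[0,0,0],"angular":[0,0,0.36],"fingers":8.7},{"delta_pos":[0,0,0],"angular":[0,0,0.54],"fingers":8.7},{"delta_pos":[0,0,0],"angular":[0,0,0.72],"fingers":8.7},{"delta_pos":[0,0,0],"angular":[0,0,0.9],"fingers":8.7}])

```text
time_s: 3.22
tcp_pos: [0.5225, -0.0615, 0.3369]
orientation: [-0.0, 0.862, 0.507, -0.0]
ft_force: [0.5, -0.5, 0.1]
grip_width: 0.0869
finger_force: 0.0
```

```bash
python3 - <<'E'
from h import *
c=cam('wrist','w1'); o,d=ray(c,280,210); print(o.round(3),d.round(3),c['fx'])
s=bot.get_obs(); print(s['tcp_pos'].round(4),R.from_quat(np.roll(s['orientation'],-1)).as_matrix().round(3),s['time_s'],s['ft_force'])
E
```

```text
[0.563 0.012 0.429] [-0.145 -0.278 -0.95 ] 326.65823788063557
[ 0.5225 -0.0616  0.3369] [[ 0.494  0.87  -0.001]
 [ 0.87  -0.494  0.   ]
 [-0.    -0.    -1.   ]] 3.275 [-0.01607748  0.17017163 -0.04071236]
```

View pics/w1.png

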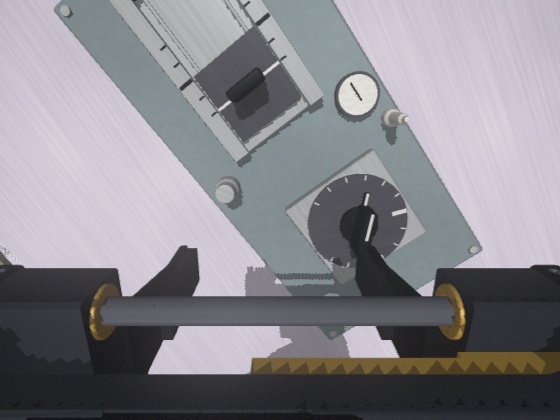

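The wrist view shows the fin at (245,85), the index mark at (400,212), the pointer's white line at (367,199), the bar-top line at (370,228) and the ring around (358,220). I'll measure these with masks and triangulate against the other views.

```bash
cat > m.py <<'E'
from h import *
def whites(c,box,th,amin=3):
    x0,y0,x1,y1=box; g=c['img'][y0:y1,x0:x1].min(2)
    n,l,s,ce=cv2.connectedComponentsWithStats((g>th).astype(np.uint8))
    for i in range(1,n):
        if amin<=s[i,4]<400:
            p=np.argwhere(l==i)[:,::-1].astype(np.float32)
            r=cv2.minAreaRect(p); print((ce[i]+[x0,y0]).round(1),s[i,4],np.round(r[1],1),cv2.boxPoints(r).round(0).tolist() if s[i,4]>8 else '', (np.array([x0,y0])))
def dark(c,box,th,amin=50):
    x0,y0,x1,y1=box; g=c['img'][y0:y1,x0:x1].max(2)
    cs,_=cv2.findContours((g<th).astype(np.uint8),cv2.RETR_EXTERNAL,cv2.CHAIN_APPROX_NONE)
    for k in cs:
        if cv2.contourArea(k)>amin:
            r=cv2.minAreaRect(k); e=cv2.fitEllipse(k); print('dark',th,cv2.contourArea(k),(np.array(r[0])+[x0,y0]).round(1),np.round(r[1],1),round(r[2],1),'ell',(np.array(e[0])+[x0,y0]).round(1),np.round(e[1],1))
E
python3 - <<'E'
from m import *
w=load('w1');t=load('top0')
print('wrist whites');whites(w,(300,170,415,275),150)
for th in (95,110):dark(w,(300,170,425,275),th,400)
print('fin');
for th in(35,45):dark(w,(180,20,310,150),th,100)
whites(w,(200,50,300,125),170)
print('top whites');whites(t,(325,160,372,206),110)
dark(t,(325,160,374,206),75,200)
for th in(25,35):dark(t,(268,180,305,215),th,20)
im=w['img']
a=cv2.resize(im[165:275,300:420,::-1],None,fx=5,fy=5,interpolation=cv2.INTER_CUBIC)
cv2.imwrite('pics/w1c.png',a)
E
```

```text
wrist whites
[365.  177.5] 6 [0.9 3.5]  [300 170]
[345.7 179.2] 6 [3. 1.]  [300 170]
[328.3 188.7] 7 [4.2 0.7]  [300 170]
[396.8 194.3] 6 [1.1 3.6]  [300 170]
[366.1 199.4] 30 [ 2.7 11.4] [[64.0, 35.0], [66.0, 24.0], [69.0, 24.0], [66.0, 35.0]] [300 170]
[402.3 195.7] 3 [1.4 0.7]  [300 170]
[316.5 203.5] 4 [3.1 0.4]  [300 170]
[369.1 227.5] 72 [ 2.4 26.2] [[65.0, 70.0], [71.0, 45.0], [73.0, 45.0], [67.0, 71.0]] [300 170]
[327.2 262.6] 50 [22.   5.1] [[18.0, 83.0], [22.0, 80.0], [35.0, 97.0], [31.0, 100.0]] [300 170]
[382.  255.8] 4 [2.8 0.7]  [300 170]
[331.  259.5] 4 [0.7 2.1]  [300 170]
[347.6 264.8] 5 [3. 1.]  [300 170]
dark 95 7120.5 [356.7 223.3] [ 97.  100.4] 10.0 ell [358.  223.8] [ 92.1 101.4]
dark 110 7302.0 [356.9 223.1] [ 97.3 100.7] 10.4 ell [357.8 223.3] [ 92.8 102.8]
fin
[207.7  56.3] 241 [18. 23.] [[-0.0, 0.0], [23.0, 0.0], [23.0, 18.0], [0.0, 18.0]] [200  50]
[270.6  67.7] 57 [ 2.8 18.6] [[63.0, 22.0], [77.0, 11.0], [79.0, 13.0], [64.0, 25.0]] [200  50]
[201.   93.7] 7 [3.6 1.3]  [200  50]
[209.3 114.1] 334 [32.8 14.4] [[-6.0, 57.0], [5.0, 48.0], [25.0, 74.0], [14.0, 83.0]] [200  50]
[224.1 105.3] 41 [ 2.7 14.3] [[18.0, 59.0], [29.0, 50.0], [31.0, 52.0], [20.0, 61.0]] [200  50]
[289.1 114.2] 164 [ 7.8 29.6] [[75.0, 69.0], [99.0, 52.0], [103.0, 58.0], [80.0, 76.0]] [200  50]
[274.6 122.9] 8 [2. 3.]  [200  50]
top whites
dark 75 1924.0 [349.  182.5] [45. 48.] 90.0 ell [350.2 182.5] [53.2 53.6]
dark 25 130.0 [285.5 196.5] [11. 17.] 0.0 ell [285.4 197.4] [10.3 17.4]
dark 35 593.5 [282.6 197.6] [26.6 27.3] 80.5 ell [282.9 197.5] [27.  31.4]
```

View pics/w1c.png

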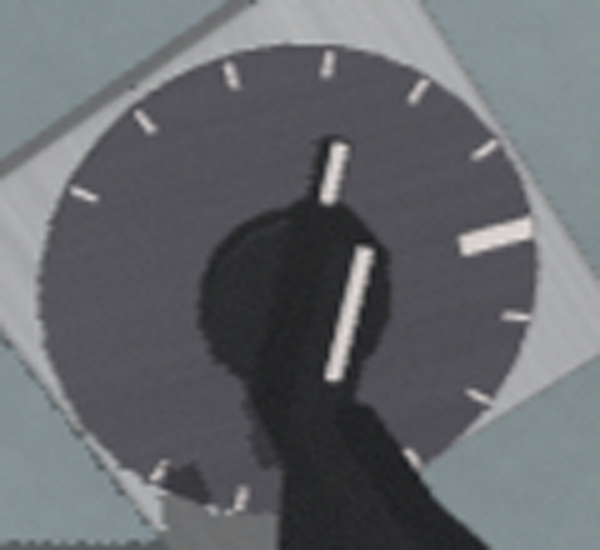

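The enlarged crop gives the index bar from (392.4,214) to (406,211), the pointer line from (368.4,193.6) to (365.6,205.6), and the bar-top line from (373,214.4) to (366.6,241).

```bash
python3 - <<'E'
from m import *
w=load('w1');t=load('top0');s=load('side0')
def show(n,x): print(n,x[0].round(4),np.round(x[1],4))
show('index mid',tri((w,399.2,212.5),(t,353,167.5),(s,358.4,235)))
show('ptr line mid',tri((w,367,199.5),(t,340.8,176.4)))
show('bar outer',tri((w,373,214.4),(t,345,175)))
show('bar inner',tri((w,366.6,241),(t,353.3,181.8)))
show('bar mid',tri((w,369.8,227.7),(t,349.1,178.4)))
cen=onz(w,357.5,221,.066); print('ring',cen, onz(t,350.1,183.5,.066))
i0,i1=onz(w,392.4,214,.066),onz(w,406,211,.066); p0,p1=onz(w,365.6,205.6,.073),onz(w,368.4,193.6,.073); b0,b1=onz(w,366.6,241,.109),onz(w,373,214.4,.109)
an=lambda v:np.degrees(np.arctan2(v[1],v[0])).round(1)
print('idx dir',an(i1-i0),an((i0+i1)/2-cen),'ptr',an(p1-p0),'bar',an(b1-b0),'len',np.linalg.norm(b1-b0),np.linalg.norm(i1-i0))
print('barline',b0,b1,'ptr',p0,p1,'idx',i0,i1)
# axis from intersection of bar line and index line
A=np.array([(b1-b0)[:2],-(i1-i0)[:2]]).T; k=np.linalg.solve(A,(i0-b0)[:2]); print('axis',b0[:2]+k[0]*(b1-b0)[:2])
# shutter white line
l1,l0=onz(w,270.6,67.7,.061),onz(w,224.1,105.3,.061); print('shutter line',l0,l1,an(l1-l0),(l0+l1)/2)
a=cv2.resize(w['img'][10:170,150:340,::-1],None,fx=3.7,fy=3.7,interpolation=cv2.INTER_CUBIC); cv2.imwrite('pics/w1f.png',cv2.convertScaleAbs(a,alpha=1.7))
E
```

```text
index mid [ 0.6278 -0.1647  0.0683] [0.0013 0.0014 0.0015]
ptr line mid [ 0.6005 -0.1287  0.0722] [0.0008 0.0008]
bar outer [ 0.5971 -0.1364  0.1   ] [0.0001 0.0001]
bar inner [ 0.5774 -0.1588  0.1034] [0.0009 0.0009]
bar mid [ 0.5873 -0.1475  0.1017] [0.0005 0.0005]
ring [ 0.58116086 -0.15033941  0.066     ] [ 0.57960797 -0.15534371  0.066     ]
idx dir -15.6 -16.6 ptr 53.0 bar 53.1 len 0.030209145453741492 0.015952827368083046
barline [ 0.57796723 -0.15639116  0.109     ] [ 0.59609919 -0.1322287   0.109     ] ptr [ 0.59675889 -0.13463642  0.073     ] [ 0.60538953 -0.12318208  0.073     ] idx [ 0.62065386 -0.16225729  0.066     ] [ 0.63602036 -0.16654252  0.066     ]
axis [ 0.58171402 -0.15139822]
shutter line [0.5116244  0.03767371 0.061     ] [0.57366283 0.04589815 0.061     ] 7.6 [0.54264361 0.04178593 0.061     ]
```

View pics/w1f.png

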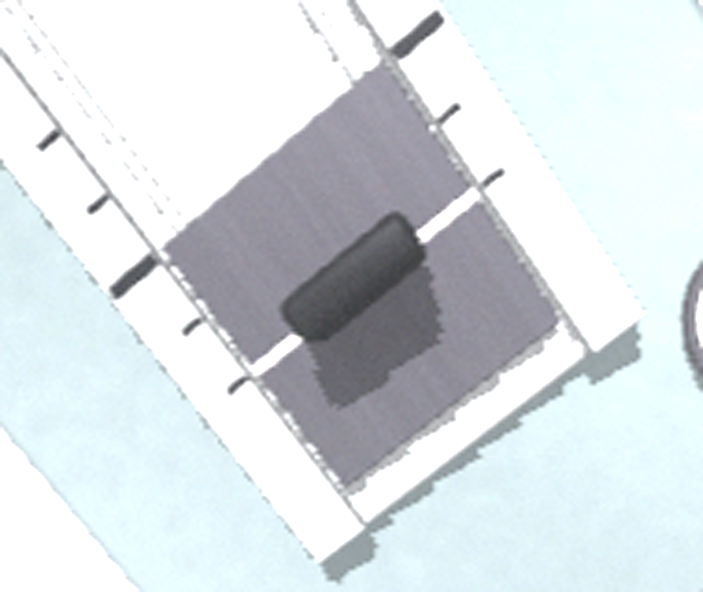

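The plate's white line runs (224,105)–(271,68), the fin top is centred near (245.5,84.7), and the long graduations are at about (186,84) and (263,19). On the dial, the pointer is at 53° and the index at -16°, with the axis at (0.5815,-0.151). I'll go above the dial.

drive_tool(steps=[{"delta_pos":[-1.7,3.2,4],"angular":[0,0,0.13],"fingers":8.7},{"delta_pos":[-3.3,6.4,8],"angular":[0,0,0.13],"fingers":8.7},{"delta_pos":[-4.9,9.5,12],"angular":[0,0,0.13],"fingers":8.7},{"delta_pos":[-4.9,9.5,12],"angular":[0,0,0.13],"fingers":8.7}])

```text
time_s: 3.78
tcp_pos: [0.581, -0.1521, 0.2133]
orientation: [-0.001, 0.892, 0.453, -0.003]
ft_force: [-0.4, 0.7, 0.2]
grip_width: 0.0873
finger_force: 0.0
```

```bash
python3 - <<'E'
from m import *
w=load('w1');s=load('side0')
x=tri((w,245.5,84.7),(s,285.5,203.5)); print('fin top',x[0].round(4),np.round(x[1],4), onz(w,245.5,84.7,.101))
c=cam('wrist','w2'); o=bot.get_obs(); print(o['tcp_pos'].round(4),R.from_quat(np.roll(o['orientation'],-1)).as_matrix().round(3)[:2,:2],o['ft_force'].round(2))
print(proj(c,[[.5815,-.151,.109],[.597,-.133,.109],[.621,-.162,.066]]).round(1))
E
```

```text
fin top [0.5453 0.04   0.1061] [0.0005 0.0005] [0.5446083  0.04086568 0.101     ]
[ 0.5817 -0.151   0.2156] [[ 0.59   0.808]
 [ 0.808 -0.59 ]] [0.08 0.34 0.71]
[[278.  235.9]
 [281.1 201. ]
 [328.6 196.2]]
```

View pics/w2.png

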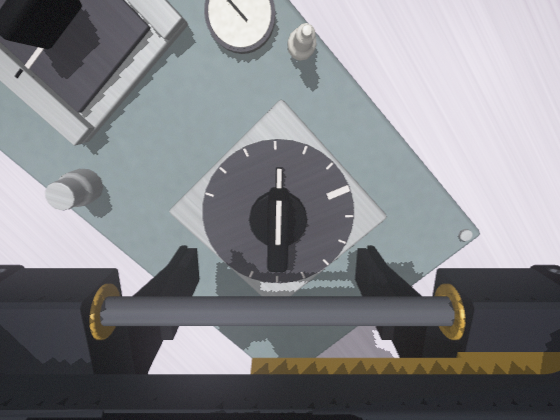

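The bar is aligned with the fingers, with its line vertical at x≈278.5 from row 201 to 244. The index bar is at (338,192). I'll check the height from the two wrist places.

```bash
python3 - <<'E'
from m import *
w=load('w1');c=load('w2');t=load('top0')
whites(c,(265,160,355,255),140,20)
for p in [((w,373,214.4),(c,278.5,201)),((w,366.6,241),(c,278.5,244.5)),((w,399.2,212.5),(c,338,192))]: x=tri(*p); print(x[0].round(4),np.round(x[1],4))
an=lambda v:np.degrees(np.arctan2(v[1],v[0])).round(1)
b0,b1=onz(c,278.5,244.5,.109),onz(c,278.5,201,.109); print('bar',b0,b1,an(b1-b0))
E
```

```text
[328.9 165.7] 23 [2.1 7.8] [[61.0, 8.0], [66.0, 2.0], [68.0, 4.0], [62.0, 9.0]] [265 160]
[278.8 177.5] 88 [18.  4.] [[12.0, 9.0], [16.0, 9.0], [16.0, 27.0], [12.0, 27.0]] [265 160]
[278.  222.3] 228 [ 5.1 43.1] [[10.0, 84.0], [11.0, 41.0], [16.0, 41.0], [15.0, 84.0]] [265 160]
[ 0.596  -0.1317  0.1102] [0. 0.]
[ 0.578  -0.1563  0.1089] [0.0001 0.0001]
[ 0.6283 -0.1633  0.0675] [0.0004 0.0004]
bar [ 0.57813633 -0.15614091  0.109     ] [ 0.59570794 -0.13205527  0.109     ] 53.9
```

drive_tool(steps=[{"delta_pos":[0,0,2.2],"angular":[0,0,0],"fingers":8.7},{"delta_pos":[0,0,4.4],"angular":[0,0,0],"fingers":8.7},{"delta_pos":[0,0,6.4],"angular":[0,0,0],"fingers":8.7},{"delta_pos":[0,0,6.4],"angular":[0,0,0],"fingers":3},{"delta_pos":[0,0,6.4],"angular":[0,0,0],"fingers":3}])

```text
time_s: 4.45
tcp_pos: [0.5829, -0.1501, 0.1543]
orientation: [0.0, 0.891, 0.453, 0.001]
ft_force: [-0.3, -0.3, 1.0]
grip_width: 0.0746
finger_force: 0.0
```

drive_tool(steps=[{"delta_pos":[0,0,0],"angular":[0,0,0],"fingers":1},{"delta_pos":[0,0,0],"angular":[0,0,0],"fingers":1},{"delta_pos":[0,0,0],"angular":[0,0,0],"fingers":1},{"delta_pos":[0,0,0],"angular":[0,0,0],"fingers":1}], force=15)

```text
time_s: 4.95
tcp_pos: [0.5824, -0.1502, 0.1533]
orientation: [-0.0, 0.892, 0.453, 0.0]
ft_force: [-0.2, -0.2, 0.3]
grip_width: 0.0352
finger_force: 0.0
```

drive_tool(steps=[{"delta_pos":[0,0,0.2],"angular":[0,0,0],"fingers":1},{"delta_pos":[0,0,0.2],"angular":[0,0,0],"fingers":1},{"delta_pos":[0,0,0.2],"angular":[0,0,0],"fingers":1},{"delta_pos":[0,0,0.2],"angular":[0,0,0],"fingers":1}], force=15)

```text
time_s: 5.45
tcp_pos: [0.5825, -0.1503, 0.1511]
orientation: [0.0, 0.892, 0.453, -0.0]
ft_force: [1.3, -1.8, -3.8]
grip_width: 0.0138
finger_force: 15.0
```

```bash
python3 - <<'E'
from m import *
o=bot.get_obs(); print(o['tcp_pos'].round(4),R.from_quat(np.roll(o['orientation'],-1)).as_matrix().round(3)[:2,:2],o['ft_force'].round(2),o['moment'].round(2),o['grip_width'],o['finger_force'])
E
```

```text
[ 0.5825 -0.1503  0.1511] [[ 0.59   0.807]
 [ 0.807 -0.59 ]] [ 1.27 -1.79 -3.76] [-0.41 -0.43  0.09] 0.013822013140493064 14.999369352590293
```

drive_tool(steps=[{"delta_pos":[0,0,0],"angular":[0,0,0.12],"fingers":1},{"delta_pos":[0,0,0],"angular":[0,0,0.24],"fingers":1},{"delta_pos":[0,0,0],"angular":[0,0,0.36],"fingers":1},{"delta_pos":[0,0,0],"angular":[0,0,0.48],"fingers":1},{"delta_pos":[0,0,0],"angular":[0,0,0.6],"fingers":1}])

```text
time_s: 6.08
tcp_pos: [0.5831, -0.1512, 0.1511]
orientation: [0.001, 0.986, 0.167, 0.001]
ft_force: [7.5, -6.4, -11.7]
grip_width: 0.0137
finger_force: 15.0
```

drive_tool(steps=[{"delta_pos":[0,0,0],"angular":[0,0,0.12],"fingers":1},{"delta_pos":[0,0,0],"angular":[0,0,0.24],"fingers":1},{"delta_pos":[0,0,0],"angular":[0,0,0.36],"fingers":1},{"delta_pos":[0,0,0],"angular":[0,0,0.48],"fingers":1},{"delta_pos":[0,0,0],"angular":[0,0,0.59],"fingers":1}])

```text
time_s: 6.7
tcp_pos: [0.5831, -0.1524, 0.1512]
orientation: [0.002, 0.992, -0.127, 0.002]
ft_force: [7.7, -11.4, -14.5]
grip_width: 0.014
finger_force: 15.0
```

drive_tool(steps=[{"delta_pos":[0,0,0],"angular":[0,0,0],"fingers":1},{"delta_pos":[0,0,0],"angular":[0,0,0],"fingers":1}])

```text
time_s: 6.95
tcp_pos: [0.5831, -0.1524, 0.1512]
orientation: [0.002, 0.992, -0.126, 0.002]
ft_force: [9.3, -10.3, -12.5]
grip_width: 0.014
finger_force: 15.0
```

```bash
python3 - <<'E'
from m import *
c=cam('wrist','w3'); cam('side','s3'); o=bot.get_obs(); print(o['tcp_pos'].round(4),R.from_quat(np.roll(o['orientation'],-1)).as_matrix().round(3)[:2,:2],o['ft_force'].round(2),o['moment'].round(2),o['grip_width'],o['finger_force'],o['joint_positions'].round(2))
print(proj(c,[[.6283,-.1633,.066],[.5817,-.151,.066]]))
whites(c,(200,120,360,300),130,10)
E
```

```text
[ 0.5831 -0.1524  0.1512] [[ 0.968 -0.249]
 [-0.249 -0.968]] [  8.99 -11.29 -11.92] [-2.36 -1.87 -0.  ] 0.013778799887339804 14.998749432270415 [-0.58  0.6   1.02  1.73 -0.56  1.13 -1.22]
[[274.64147477 174.36973771]
 [274.33790812 253.75457286]]
[356.7 129.9] 126 [23.  6.] [[153.0, 0.0], [159.0, 0.0], [159.0, 23.0], [153.0, 23.0]] [200 120]
[274.2 173.7] 323 [30. 10.] [[69.0, 39.0], [79.0, 39.0], [79.0, 69.0], [69.0, 69.0]] [200 120]
[313.  170.9] 44 [ 3.7 11.5] [[109.0, 56.0], [113.0, 45.0], [117.0, 46.0], [113.0, 57.0]] [200 120]
[235.2 173.3] 46 [11.6  3.6] [[31.0, 49.0], [34.0, 47.0], [39.0, 58.0], [36.0, 59.0]] [200 120]
[345.4 191.3] 37 [ 3.3 10.1] [[140.0, 73.0], [148.0, 67.0], [150.0, 69.0], [143.0, 76.0]] [200 120]
[277.5 207.7] 122 [24.  5.] [[75.0, 77.0], [80.0, 77.0], [80.0, 101.0], [75.0, 101.0]] [200 120]
[277.4 269.8] 281 [49.  5.] [[75.0, 126.0], [80.0, 126.0], [80.0, 175.0], [75.0, 175.0]] [200 120]
```

View pics/w3.png

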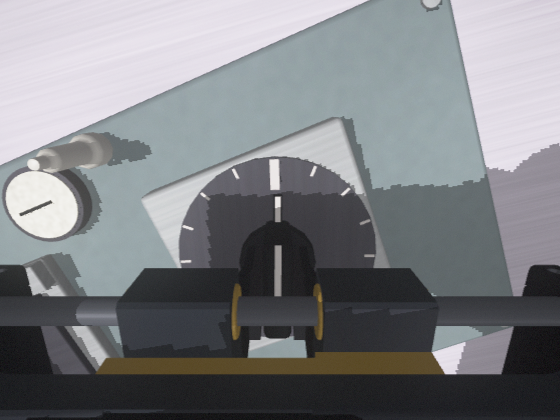

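The pointer line sits at x≈277.5 (rows 197–221) and the index bar at x≈274.2 (rows 159–189), so the dial is slightly too far clockwise. I'll fit the ring centre from the ticks.

```bash
cat > a.py <<'E'
from m import *
from scipy.optimize import least_squares
def fit(c,ticks,idx,ptr):
    an=lambda v:np.degrees(np.arctan2(v[1],v[0]))
    T=np.array([onz(c,u,v,.066)[:2] for u,v in ticks])
    f=least_squares(lambda p:np.hypot(*(T-p[:2]).T)-p[2],[.58,-.15,.055]); cen=f.x[:2]; print('cen',f.x.round(4),f.fun.round(4))
    I=onz(c,*idx,.066)[:2]-cen; print('idx',I.round(4),an(I))
    for z in (.068,.073):
        P=[onz(c,*p,z)[:2]-cen for p in ptr]; print('ptr',z,[an(p).round(2) for p in P],'dir',an(P[-1]-P[0]).round(2),np.linalg.norm(P[-1]).round(4))
E
python3 - <<'E'
from a import *
c=load('w3'); fit(c,[(313,170.9),(235.2,173.3),(345.4,191.3)],(274.2,173.7),[(277.5,220),(277.5,207.7),(277.5,197)])
x0,y0,x1,y1=180,150,400,262
g=c['img'][155:192,262:286].min(2)
print([ (155+i,262+np.flatnonzero(r>130).mean().round(1)) for i,r in enumerate(g) if (r>130).any()][::6])
w=load('w1'); ti=[(365,177.5),(345.7,179.2),(328.3,188.7),(396.8,194.3),(316.5,203.5),(382,255.8)]
fit(w,ti,(399.2,212.5),[(365.6,205.6),(368.4,193.6)])
c2=load('w2');whites(c2,(200,130,360,290),130,8)
E
```

```text
cen [ 0.579  -0.1519  0.0561] [0. 0. 0.]
idx [ 0.0497 -0.0112] -12.751489097815904
ptr 0.068 [np.float64(-15.19), np.float64(-15.01), np.float64(-14.91)] dir -14.42 0.0381
ptr 0.073 [np.float64(-15.07), np.float64(-14.93), np.float64(-14.85)] dir -14.42 0.0396
[(155, np.float64(273.5)), (162, np.float64(274.0)), (168, np.float64(274.0)), (174, np.float64(274.5)), (180, np.float64(274.5)), (186, np.float64(274.5))]
cen [ 0.5804 -0.152   0.0548] [-0.0004  0.0003  0.0002  0.0001 -0.0002  0.    ]
idx [ 0.048  -0.0124] -14.528927419575751
ptr 0.068 [np.float64(42.13), np.float64(46.36)] dir 53.0 0.0371
ptr 0.073 [np.float64(46.57), np.float64(48.98)] dir 53.0 0.0381
[274.9 144.9] 28 [8. 3.] [[73.0, 11.0], [76.0, 11.0], [76.0, 19.0], [73.0, 19.0]] [200 130]
[304.5 149.7] 28 [3.  8.9] [[101.0, 23.0], [105.0, 15.0], [108.0, 16.0], [104.0, 24.0]] [200 130]
[245.6 152.3] 28 [8.9 2.7] [[42.0, 19.0], [45.0, 18.0], [49.0, 26.0], [46.0, 27.0]] [200 130]
[278.9 177.6] 89 [18.  4.] [[77.0, 39.0], [81.0, 39.0], [81.0, 57.0], [77.0, 57.0]] [200 130]
[278.  222.2] 229 [ 5.1 43.1] [[75.0, 114.0], [76.0, 71.0], [81.0, 71.0], [80.0, 114.0]] [200 130]
[250.5 274. ] 8 [0.9 4.9]  [200 130]
[302.1 274.1] 9 [5.4 1.3] [[101.0, 142.0], [102.0, 142.0], [104.0, 147.0], [102.0, 147.0]] [200 130]
```

drive_tool(steps=[{"delta_pos":[0,0,0],"angular":[0,0,-0.04],"fingers":1},{"delta_pos":[0,0,0],"angular":[0,0,-0.04],"fingers":1},{"delta_pos":[0,0,0],"angular":[0,0,-0.04],"fingers":1}])

```text
time_s: 7.42
tcp_pos: [0.5831, -0.1524, 0.1512]
orientation: [0.002, 0.994, -0.106, 0.002]
ft_force: [8.9, -11.6, -12.9]
grip_width: 0.0138
finger_force: 15.0
```

```bash
python3 - <<'E'
from a import *
c=cam('wrist','w4'); o=bot.get_obs(); print(o['tcp_pos'].round(4),o['orientation'].round(3),o['ft_force'].round(2),o['moment'].round(2))
whites(c,(200,120,340,240),130,30)
E
```

```text
[ 0.5831 -0.1524  0.1512] [ 0.002  0.994 -0.106  0.002] [  9.15 -11.64 -12.25] [-2.3  -1.85  0.08]
[277.7 173.7] 319 [30. 10.] [[73.0, 39.0], [83.0, 39.0], [83.0, 69.0], [73.0, 69.0]] [200 120]
[238.8 171.8] 45 [11.2  3.6] [[35.0, 48.0], [38.0, 46.0], [43.0, 56.0], [40.0, 58.0]] [200 120]
[316.7 172.4] 45 [ 3.6 11.6] [[113.0, 57.0], [118.0, 46.0], [121.0, 48.0], [116.0, 58.0]] [200 120]
[207.3 193.1] 39 [10.7  3.4] [[2.0, 71.0], [4.0, 68.0], [12.0, 75.0], [10.0, 78.0]] [200 120]
[277.3 208.4] 138 [24.  5.] [[75.0, 77.0], [80.0, 77.0], [80.0, 101.0], [75.0, 101.0]] [200 120]
```

drive_tool(steps=[{"delta_pos":[0,0,0],"angular":[0,0,0],"fingers":8.7},{"delta_pos":[0,0,0],"angular":[0,0,0],"fingers":8.7},{"delta_pos":[0,0,0],"angular":[0,0,0],"fingers":8.7},{"delta_pos":[0,0,0],"angular":[0,0,0],"fingers":8.7}])

```text
time_s: 7.98
tcp_pos: [0.5824, -0.1499, 0.1512]
orientation: [-0.0, 0.994, -0.105, -0.0]
ft_force: [-0.3, -0.7, -0.3]
grip_width: 0.046
finger_force: 0.0
```

drive_tool(steps=[{"delta_pos":[0,0,-2],"angular":[0,0,0],"fingers":8.7},{"delta_pos":[0,0,-4.5],"angular":[0,0,0],"fingers":8.7},{"delta_pos":[0,0,-7],"angular":[0,0,0],"fingers":8.7},{"delta_pos":[0,0,-7],"angular":[0,0,0],"fingers":8.7}])

```text
time_s: 8.48
tcp_pos: [0.5833, -0.1507, 0.2241]
orientation: [-0.0, 0.994, -0.105, 0.002]
ft_force: [-0.2, 0.7, -0.0]
grip_width: 0.0833
finger_force: 0.0
```

```bash
python3 - <<'E'
from a import *
c=cam('wrist','w5'); o=bot.get_obs(); print(o['tcp_pos'].round(4),R.from_quat(np.roll(o['orientation'],-1)).as_matrix().round(3),o['ft_force'].round(2),o['grip_width'])
whites(c,(190,110,370,300),130,8)
E
```

```text
[ 0.5829 -0.1503  0.2227] [[ 0.978 -0.209  0.002]
 [-0.209 -0.978  0.   ]
 [ 0.002 -0.001 -1.   ]] [-0.21  0.42  0.12] 0.08491660577631033
[280.4 154.4] 180 [23.  7.] [[87.0, 33.0], [94.0, 33.0], [94.0, 56.0], [87.0, 56.0]] [190 110]
[308.4 153.3] 26 [2.7 8. ] [[115.0, 46.0], [119.0, 39.0], [121.0, 40.0], [118.0, 47.0]] [190 110]
[331.  169.5] 22 [2.1 7.8] [[138.0, 62.0], [143.0, 56.0], [145.0, 58.0], [139.0, 63.0]] [190 110]
[280.  177.4] 71 [17.  4.] [[88.0, 60.0], [92.0, 60.0], [92.0, 77.0], [88.0, 77.0]] [190 110]
[344.4 192.4] 9 [1.1 5.8] [[152.0, 83.0], [157.0, 81.0], [157.0, 82.0], [152.0, 84.0]] [190 110]
[280.  220.5] 126 [41.  2.] [[89.0, 90.0], [91.0, 90.0], [91.0, 131.0], [89.0, 131.0]] [190 110]
[354.7 215.5] 11 [2.2 4.5] [[163.0, 107.0], [165.0, 103.0], [167.0, 104.0], [165.0, 108.0]] [190 110]
[347.5 218.4] 11 [1. 6.] [[154.0, 108.0], [160.0, 108.0], [160.0, 109.0], [154.0, 109.0]] [190 110]
[354.6 230.2] 23 [3.5 9.5] [[159.0, 120.0], [168.0, 117.0], [169.0, 120.0], [160.0, 123.0]] [190 110]
[339.2 242.2] 8 [5.4 0.9]  [190 110]
```

View pics/w5.png

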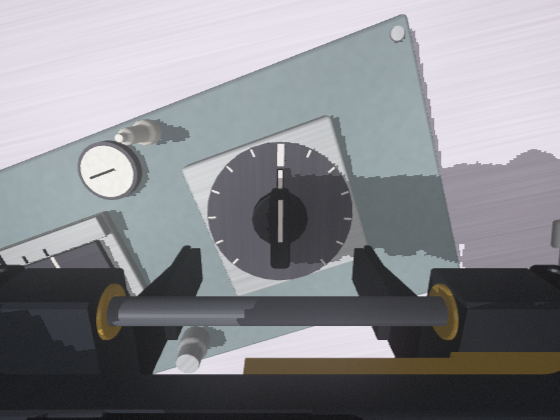

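The dial is set and released: the pointer line (280,177) and bar line (280,220) are in line with the index bar (280.4,154). Next I move over the fin, keeping clear height.

drive_tool(steps=[{"delta_pos":[-2,-4.5,0],"angular":[0,0,-0.1],"fingers":8.7},{"delta_pos":[-4,-9,0],"angular":[0,0,-0.2],"fingers":8.7},{"delta_pos":[-6,-13.5,0],"angular":[0,0,-0.3],"fingers":8.7},{"delta_pos":[-7.8,-17.9,0],"angular":[0,0,-0.33],"fingers":8.7},{"delta_pos":[-7.8,-17.9,0],"angular":[0,0,-0.33],"fingers":8.7}])

```text
time_s: 9.15
tcp_pos: [0.5427, 0.0458, 0.2206]
orientation: [-0.001, 0.998, 0.064, -0.001]
ft_force: [-0.5, -1.3, -0.5]
grip_width: 0.0869
finger_force: 0.0
```

```bash
python3 - <<'E'
from a import *
an=lambda v:np.degrees(np.arctan2(v[1],v[0]))
w=load('w1'); g0,g1=onz(w,186.2,84.6,.065),onz(w,262.7,18.9,.065); print('grad',g0,g1,an(g1-g0),(g0+g1)/2,np.linalg.norm(g1-g0))
c=cam('wrist','w6'); o=bot.get_obs(); print(o['tcp_pos'].round(4),R.from_quat(np.roll(o['orientation'],-1)).as_matrix().round(3)[:2,:2],o['ft_force'].round(2))
print('exp',proj(c,[[.5446,.041,.101],[.5116,.0377,.061],[.5737,.0459,.061],g0,g1]).round(1))
box=proj(c,[[.5426,.0418,.061]])[0].astype(int); x0,y0=box-70
whites(c,(max(x0,0),max(y0,0),x0+140,min(y0+140,265)),130,15)
for th in(30,40,50): dark(c,(max(x0,0),max(y0,0),x0+140,min(y0+140,265)),th,200)
E
```

```text
grad [0.48849057 0.07417627 0.065     ] [0.58856996 0.08807793 0.065     ] 7.908145215674872 [0.53853027 0.0811271  0.065     ] 0.10104029222584683
[0.543  0.043  0.2208] [[ 0.992  0.123]
 [ 0.123 -0.992]] [-1.27 -1.    0.59]
exp [[284.5 227.4]
 [282.2 246.8]
 [282.2 173.6]
 [236.  268.5]
 [229.3 148.5]]
[282.  174.5] 128 [25.  4.] [[68.0, 21.0], [72.0, 21.0], [72.0, 46.0], [68.0, 46.0]] [212 141]
[339.3 226.9] 56 [11.8  5.3] [[122.0, 88.0], [123.0, 83.0], [134.0, 85.0], [133.0, 90.0]] [212 141]
[222.5 262. ] 100 [ 4. 19.] [[1.0, 119.0], [20.0, 119.0], [20.0, 123.0], [1.0, 123.0]] [212 141]
[247.5 262. ] 100 [ 4. 19.] [[26.0, 119.0], [45.0, 119.0], [45.0, 123.0], [26.0, 123.0]] [212 141]
[264.3 261.9] 48 [4. 9.] [[48.0, 119.0], [57.0, 119.0], [57.0, 123.0], [48.0, 123.0]] [212 141]
dark 50 744.0 [283. 221.] [64. 16.] 90.0 ell [283.3 223.7] [16.3 76.1]
```

drive_tool(steps=[{"delta_pos":[0.1,0.2,2.5],"angular":[0,0,0],"fingers":8.7},{"delta_pos":[0.1,0.2,5],"angular":[0,0,0],"fingers":8.7},{"delta_pos":[0.1,0.2,7],"angular":[0,0,0],"fingers":8.7},{"delta_pos":[0.1,0.2,8.1],"angular":[0,0,0],"fingers":4},{"delta_pos":[0.1,0.2,8.1],"angular":[0,0,0],"fingers":4}], force=40)

```text
time_s: 9.82
tcp_pos: [0.5446, 0.0388, 0.1398]
orientation: [0.0, 0.998, 0.059, -0.0]
ft_force: [-0.5, -0.3, 0.9]
grip_width: 0.0739
finger_force: 0.0
```

drive_tool(steps=[{"delta_pos":[0,0,0],"angular":[0,0,0],"fingers":0.8},{"delta_pos":[0,0,0],"angular":[0,0,0],"fingers":0.8},{"delta_pos":[0,0,0],"angular":[0,0,0],"fingers":0.8},{"delta_pos":[0,0,0],"angular":[0,0,0],"fingers":0.8},{"delta_pos":[0,0,0],"angular":[0,0,0],"fingers":0.8}], force=40)

```text
time_s: 10.45
tcp_pos: [0.5448, 0.0394, 0.1403]
orientation: [-0.0, 0.998, 0.06, 0.0]
ft_force: [-0.6, -0.5, 0.8]
grip_width: 0.0245
finger_force: 0.0
```

drive_tool(steps=[{"delta_pos":[0,0,0],"angular":[0,0,0],"fingers":0.8},{"delta_pos":[0,0,0],"angular":[0,0,0],"fingers":0.8},{"delta_pos":[0,0,0],"angular":[0,0,0],"fingers":0.8},{"delta_pos":[0,0,0],"angular":[0,0,0],"fingers":0.8}], force=40)

```text
time_s: 10.95
tcp_pos: [0.5446, 0.0415, 0.1402]
orientation: [-0.001, 0.998, 0.061, -0.0]
ft_force: [-2.5, 6.0, 1.7]
grip_width: 0.0118
finger_force: 40.0
```

```bash
python3 - <<'E'
from a import *
c=cam('wrist','w7'); o=bot.get_obs(); print(o['tcp_pos'].round(4),R.from_quat(np.roll(o['orientation'],-1)).as_matrix().round(3)[:2,:2],o['ft_force'].round(2),o['moment'].round(2),o['grip_width'],o['finger_force'])
print('exp',proj(c,[[.5116,.0377,.061],[.5737,.0459,.061],[0.5886,.0881,.065]]).round(1))
whites(c,(200,60,360,265),130,30)
E
```

```text
[0.5446 0.0415 0.1402] [[ 0.993  0.122]
 [ 0.122 -0.993]] [-2.07  6.9   3.55] [1.51 0.62 0.28] 0.011825960886697852 39.990833988413215
exp [[276.9 304.4]
 [275.9 206.5]
 [198.8 172.3]]
[276.1 207. ] 240 [35.  6.] [[73.0, 130.0], [79.0, 130.0], [79.0, 165.0], [73.0, 165.0]] [200  60]
[201.4 242. ] 192 [ 5. 61.] [[0.0, 204.0], [0.0, 143.0], [5.0, 143.0], [5.0, 204.0]] [200  60]
[355.  249.3] 61 [7. 8.] [[151.0, 186.0], [159.0, 186.0], [159.0, 193.0], [151.0, 193.0]] [200  60]
```

drive_tool(steps=[{"delta_pos":[0,-1,0],"angular":[0,0,0],"fingers":0.8},{"delta_pos":[0,-2,0],"angular":[0,0,0],"fingers":0.8},{"delta_pos":[0,-3,0],"angular":[0,0,0],"fingers":0.8},{"delta_pos":[0,-4,0],"angular":[0,0,0],"fingers":0.8},{"delta_pos":[0,-4.4,0],"angular":[0,0,0],"fingers":0.8}], force=40)

```text
time_s: 11.62
tcp_pos: [0.5392, 0.082, 0.1402]
orientation: [0.001, 0.998, 0.06, -0.0]
ft_force: [-1.2, -9.5, 1.5]
grip_width: 0.0118
finger_force: 40.0
```

drive_tool(steps=[{"delta_pos":[0,0,0],"angular":[0,0,0],"fingers":0.8},{"delta_pos":[0,0,0],"angular":[0,0,0],"fingers":0.8}])

```text
time_s: 11.88
tcp_pos: [0.5392, 0.0816, 0.1402]
orientation: [0.001, 0.998, 0.059, -0.0]
ft_force: [-0.9, -7.8, 0.7]
grip_width: 0.0118
finger_force: 40.0
```

```bash
python3 - <<'E'
from a import *
c=cam('wrist','w8'); cam('top','t8'); cam('side','s8'); o=bot.get_obs(); print(o['tcp_pos'].round(4),R.from_quat(np.roll(o['orientation'],-1)).as_matrix().round(3)[:2,:2],o['ft_force'].round(2),o['moment'].round(2),o['grip_width'],o['finger_force'])
print('exp grad',proj(c,[[0.5886,.0881,.065]]).round(1))
whites(c,(250,120,310,265),130,10)
g=c['img'][130:200,230:330].min(2)
for r in range(0,70,5): print(130+r,' '.join('%3d'%x for x in g[r,25:70]))
E
```

```text
[0.5393 0.0815 0.1402] [[ 0.993  0.118]
 [ 0.118 -0.993]] [-0.6  -7.45  1.74] [-1.62  0.32  0.36] 0.011868777447830912 40.028181010857224
exp grad [[275.4 171.5]]
[276.1 207. ] 240 [35.  6.] [[23.0, 70.0], [29.0, 70.0], [29.0, 105.0], [23.0, 105.0]] [250 120]
130 162 163 164 162 165 164 166 166 165 165 166 166 166 164 164 165 164 165 164 165 165 164 163 163 162 163 161 161 162 160 160 162 163 162 164 164 163 163 163 165 163 165 164 164 164
135 162 161 161 162 162 162 161 161 161 163 161 161 161 161 160 160 162 163 162 162 163 164 163 162 163 163 161 161 161 159 161 162 162 162 164 162 162 162 161 164 162 163 162 163 163
140 163 164 163 163 163 162 162 163 160 162 161 162 161 160 160 161 160 160 161 161 162 161 163 164 163 163 164 163 163 162 162 164 162 162 163 164 163 163 161 162 162 164 163 161 162
145 163 162 161 161 163 162 162 161 162 162 161 160 159 162 160 162 161 162 162 161 162 162 162 163 165 163 163 165 164 165 165 163 166 164 163 163 163 163 163 165 163 161 160 162 161
150 120 118 115 116 116 118 117 120 117 119 117 118 118 119 119 119 118 119 118 118 119 119 119 118 121 
[... 1035 characters left out ...]
 201 201 202 203 201 200 200 204 178 114  60  62  64  64  60  59 107 178 200 200 201 201 201 202 203 202 202 202 202 203 203 203 203 202 202 203 202
185 196 200 198 198 199 199 198 198 197 199 201 199 199 199 199 199 200 135  58  61  60  59  60  60 105 177 201 199 200 198 199 198 200 199 200 199 198 199 202 202 201 201 201 202 201
190  80  81  80  82  82  82  80  81  80  82  80  82  81  83  83  82  83  84 146 177 182 183 183 160 111  86  86  87  84  86  87  87  86  87  87  85  85  88  88  90  88  88  86  86  88
195  99  97  98 100  99 100  99  96  99  99  98  97  99  97  98  99  97  98 177 225 231 232 231 217 152  98  98  98  98  97 101  98  98  99 100  98  99  99  98  99 100 100  98 100  98
```

The white line (col ~275.9 at row 195) meets the long graduation (~275.7 at row 185), so the shutter is at half travel. I'll hold briefly, confirm it's steady and hand in.

drive_tool(steps=[{"delta_pos":[0,0,0],"angular":[0,0,0],"fingers":0.8},{"delta_pos":[0,0,0],"angular":[0,0,0],"fingers":0.8},{"delta_pos":[0,0,0],"angular":[0,0,0],"fingers":0.8},{"delta_pos":[0,0,0],"angular":[0,0,0],"fingers":0.8}])

```text
time_s: 12.52
tcp_pos: [0.5392, 0.0815, 0.1402]
orientation: [0.001, 0.998, 0.059, -0.0]
ft_force: [-1.2, -7.6, 1.1]
grip_width: 0.0114
finger_force: 40.0
```

```bash
python3 - <<'E'
from a import *
c=cam('wrist'); whites(c,(250,185,310,265),130,100)
o=bot.get_obs(); print(o['tcp_pos'].round(4),o['ft_force'].round(1),np.abs(o['qd']).max())
if abs(o['tcp_pos'][1]-.0815)<.0007 and o['finger_force']>30: print(finish_job())
E
```

```text
[276.1 207. ] 240 [35.  6.] [[23.0, 5.0], [29.0, 5.0], [29.0, 40.0], [23.0, 40.0]] [250 185]
[0.5392 0.0815 0.1402] [-1.3 -7.1  1.9] 0.0014957251831962143
the job is handed in; nothing more can be done
None
```

The job is handed in: the dial pointer stands on the index mark and the dial is released, and the gripper is holding the shutter at half travel with 40 N, about 12.5 s into the 45 s allowed.

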